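# Hold the detector lid at its balance point for the stay

## Robot

A 6-joint arm with a two-finger parallel gripper is mounted at the origin on a cart in front of the work surface, level with it; the furniture and walls round the work are solid. World frame = base frame: x ahead of the robot, y to its left, z up, the work surface at z = 0. Lengths are in m, angles in rad, forces in N, time in s.
With the tool pointing down it reaches from about 0.3 to 0.775 m from the base axis. Payload 14.6 kg.
Tool frame: the origin (TCP) lies between the finger pads, 19 mm behind the fingertips; this is the grasp point; z points along the fingers, x is the direction in which the jaws open and shut, and the axes are right-handed (so a half turn about z gives the same grasp; the last joint's range is limited). The gripper opens to 94 mm and grips with 3 to 60 N. Pads are 16 mm wide; open, the fingers measure 119 mm over their backs; the gripper's body (75 mm by 177 mm) begins 78 mm behind the grasp point.
Start: joints at [-1.37, 0.3, 1.521, -0, 1.321, -0.067], TCP at [0.146, -0.53, 0.224] pointing down, gripper open.
Joint ranges: [-3.03, 3.03], [-0.79, 2.21], [0.23, 2.52], [-1.04, 4.18], [0, 3.07], [-2.55, 2.55]. Speed limits (rad/s): [2.22, 2.22, 2.57, 3.14, 3.14, 3.14].

## Interface

Orientations are given as [roll, pitch, yaw] about the fixed x, y, z axes, in that order (R = Rz(yaw) Ry(pitch) Rx(roll)).
In Python, from station import ctrl gives the robot as it stands.
- The arm moves only by the shell command python3 -m inch 'ROWS' [FORCE]. ROWS is JSON, one flat list of numbers, 7 for each row, row after row: the shift along the tool's x, y, z in cm, then the turn, a rotation vector about the tool's x, y, z in rad, then the opening, from 0 (shut) to 1 (fully open). In form: [tx, ty, tz, wx, wy, wz, claw, tx, ty, tz, wx, wy, wz, claw, ...]. A call has 1 to 20 rows; each row shifts and turns the commanded pose from where the row before left it, along the tool's axes as they then stand; what a row does not reach is not made up. A row lasts 1/8 s, in which the tool goes at most 62.5 mm and 10.7 degrees, less where a joint would pass 70% of its speed; a pose out of reach is approached as far as the arm can. A call is refused whole if a number of a shift passes 6.25 or a number of a turn 0.188, either way. A call with a gripper value outside its range is refused whole. The fingers move at their own pace and stop on an object; FORCE is the grip in N (left out, the last holds). Time passes only in rows, so rows that do not move let the fingers close. It gives the time, the measured TCP pose, the force and the opening at its end, in the units of the state.
- ctrl.get_obs(): the state, without advancing time (a new reading comes with each control period).
- ctrl.camera(name): name is "scene" or "top" or "wrist"; returns (picture, depth): 420x560x3 uint8, red, green, blue; 420x560 float32, m along the optical axis (not along the pixel's ray), 0 where there is no reading.
- ctrl.camera_params(name): a dict with "vertical_fov" (degrees; the focal length in pixels is half the picture's height over the tangent of half this angle, whatever the lens; pixels are square), "cx", "cy" (the principal point, pixels), "distortion" ([k1, k2, p1, p2, k3] as OpenCV has them; the pictures are not rectified), "camera_from_world" (4x4, takes a point from world to camera coordinates); the wrist camera has in their place "mount" (4x4, takes a point from camera to tool coordinates, whose origin is the TCP and whose axes are the tool frame's). Camera axes: x right, y down, z forward; pixel columns grow to the right and rows downward; lengths in m; the calibration is good to about 2 mm. A picture is of the moment at which its call begins: read the wrist's pose just before it. camera_params takes no time and is no camera call.
- ctrl.hand_in(): hands the job in, once; it reports no verdict.
Trained networks look in the newest picture that a camera, given by its name, has taken for a name from the list of things; names that differ only in an ending like _2 or _b are one class to them, and where a whole thing is asked for, a point or a joint stands for the part that bears it (a point fixed in the world has none). Each returns a list of dicts, best first, with "score" (0 to 1); they miss things now and then, are a little off and sometimes report something else, mostly with a low value. They report only what shows in the picture. A call takes as long as a camera call.
- ctrl.spot_in(camera, label): "bbox" ([centre column, centre row, width, height] in pixels, round what is visible of it).
- ctrl.place_of(camera, label): "centre" ([column, row] in pixels: a listed point, or the origin of a listed thing).
The state is a dict: "time_s": time; "qpos": joint angles; "joint_vel": joint speeds; "tau": joint torques, N m; "ee_pos": TCP position; "eef_rot": TCP orientation; "force": force on the tool from outside, world axes, zero at the start; "moment": the same for the moment, N m; "grip_width": finger opening in m.
Only numpy, scipy, OpenCV 4.12 (cv2) and the standard library are available. Lean on these libraries where they do the work, as an engineer would, in place of code of your own. Each camera call takes 0.05 s, during which the arm holds its last target. There are 200 camera calls.

## Task

The counter's high voltage is off, so draw the T-handled key out of the small supply unit, push it fully home in the key lock beside the lid of the dark box and turn it clockwise until the latch arm has swung well clear of the lid. Leave the key in the lock and raise the lid by its bow handle to its balance point, where it would fall neither shut nor back, without letting it drop or go over backwards on the way. Finish still gripping the handle and holding the lid still at that point, so that a colleague can pin on the new stay, and leave the other things on the counter where they are.

Things in the scene. Friction and masses are not known exactly. Their poses are not given: they have to be found in the camera images.
- dark_box: Light-tight chamber of a photon counter, cream case on a dark base, fixed: 174 (x) x 214 (y) x 102 mm high, origin at the centre of its underside, front (dark display window) at -x. Seen from the front the lid covers its left 131 mm; the right 78 mm is a flat console, 102 mm high, with the key lock on top.
- lid (a joint): Lid angle about the hinge along dark_box y at the back: 0 shut, grows as the front rises, stop at 1.95. Plate 163 x 128 x 12 mm, about 0.5 kg, with a detector cylinder (52 mm thick, top at 214 mm when shut) amid it. No stay, no spring, hardly any friction: it balances at 1.19 rad, short of standing square; below that it falls shut, beyond it falls backwards. At lock 0 the latch arm keeps it shut.
- lid_hinge (a point): Point on the hinge axis in the middle of the lid's width, 96 mm above the counter; axes as dark_box.
- lid_handle (a point): Middle of the bow handle's straight bar, on its axis: round steel bar 11 mm thick, 80 mm long, parallel to the hinge, 204 mm from it and 41 mm in front of the lid's edge (free air in front, behind and below). 97 mm high when shut; position and axes move with the lid. The bar can turn between the fingers.
- lock (a joint): Turn of the key lock about the vertical: 0 locked (latch arm over the lid's edge, pointing to dark_box +y), grows clockwise seen from above, stop at 1.35 (arm points back). The arm clears the lid from 0.9 on. It stays where it is left and needs about 0.06 N m.
- lock_seat (a point): Centre of the lock's slotted face, 121 mm above the counter; the key's shoulder rests here when home. Axes as dark_box, fixed. Round dark collar 38 mm across, 23 mm inside, 2 mm proud of the face; slot 14 x 6 mm, 16 mm deep, its long side along dark_box y at lock 0. The key enters straight down.
- key: T-handled key, 54 mm tall, 50 g, upright; origin at the blade's lower end, z up. Blade 12 (key y) x 4 (key x) mm, 15 mm long, tip narrowed; then a 16 mm round shoulder, a 10 mm shank and the grey cross bar on top: 56 mm along key y, 12 mm thick along key x, 16 mm high. Either way round fits the lock.
- key_shoulder (a point): Centre of the underside of the key's shoulder, 15 mm above the blade's end.
- key_grip (a point): Centre of the key's cross bar, 46 mm above the blade's end: the place to grip, closing along key x.
- hv_supply: High-voltage supply, small cream box on a dark base with a round meter on its front, fixed: 104 (x) x 94 (y) x 54 mm, origin at the centre of its underside. The key stands in an equal slotted switch on the middle of its top, bar along the supply's y; it pulls straight up out (15 mm).
- lid_stay: Bystander: flat slotted steel strip with two eyes, 139 x 17 x 4 mm, lying between the supply and the dark box; origin at the centre of its underside.
- tape_roll: Bystander: roll of white tape lying flat, 60 mm across, 18 mm high; origin at the centre of its underside.
- marker: Bystander: black marker pen, 132 mm long, lying flat near the front edge; origin at the centre of its underside.
- timer: Bystander: bench timer 66 x 62 x 18 mm lying on its back; origin at the centre of its underside.

How it is judged:
On the way, in this order (a step that is already met when the one before it is completed fails the run):
1. the key is home in the lock of the dark box (horizontal distance between key_shoulder and lock_seat below 0.004 m and z of key_shoulder in the frame of lock_seat between -0.004 and 0.004 m and angle between key's own z axis and vertical below 0.15 rad), for 0.2 s.
2. the key is turned clockwise and the latch arm is clear of the lid (all of step 1 and value of joint lock above 1 rad), for 0.2 s.
At the end, for the whole second after the job is handed in: The lid stands still within 0.07 rad of its balance angle of 1.19 rad, gripped by the bow handle (TCP within 35 mm of the bar's middle, over 1 N on the lid); the key is home and upright in the lock (shoulder within 4 mm of its seat), clear of the lid, and the lock is beyond 1.0 rad (all of step 2 and value of joint lid between 1.117 and 1.257 rad and velocity of joint lid between -0.05 and 0.05 rad/s and contact force between the fingers and lid above 1 N and distance between the grasp point and lid_handle below 0.035 m and contact force between key and lid below 0.2 N); the arm keeps its last pose, push and grip.
It fails at once if the lid went over backwards (value of joint lid above 1.487 rad).
It fails at once if the lid was let drop (velocity of joint lid below -2 rad/s).
It fails at once if another thing on the counter was pushed away (distance of any of lid_stay, tape_roll, marker, timer from where it was at the start of the episode above 0.03 m).
It also fails if it takes over 72 s, if anything falls off the work surface, if the arm or the gripper's body presses on something with over 40 N, if the wrist force passes 120 N, or if a joint passes its speed limit or range.

## Working session

There is one attempt and no reset: what is moved stays moved. The work goes in short steps, Python scripts to look and compute and a shell command to move; the robot and the scene stay as the last step left them, time stands still between calls to the robot, and variables do not carry over. Pictures are saved under pics/ and viewed, about 8 in all and at most 12, crops included, and the job is handed in when it is done.

```bash
ls; mkdir -p pics
cat > h.py <<'E'
import numpy as np, cv2
from station import ctrl
from scipy.spatial.transform import Rotation as R
def K(p):
    f=210/np.tan(np.radians(p["vertical_fov"])/2)
    return np.array([[f,0,p["cx"]],[0,f,p["cy"]],[0,0,1]]),np.array(p["distortion"],float)
def T_tool(o):
    T=np.eye(4);T[:3,:3]=R.from_euler('xyz',o["eef_rot"]).as_matrix();T[:3,3]=o["ee_pos"];return T
def shot(n):
    o=ctrl.get_obs();im,d=ctrl.camera(n);p=ctrl.camera_params(n)
    W=T_tool(o)@np.array(p["mount"]) if n=="wrist" else np.linalg.inv(np.array(p["camera_from_world"]))
    return im,d,p,W
def ray(uv,p,W):
    k,D=K(p);a=cv2.undistortPoints(np.array([[uv]],float),k,D)[0,0]
    return W[:3,3],W[:3,:3]@np.array([a[0],a[1],1])
def atz(uv,z,p,W):
    o,d=ray(uv,p,W);return o+d*(z-o[2])/d[2]
def atd(uv,dep,p,W):
    o,d=ray(uv,p,W);return o+d*dep
def proj(X,p,W):
    k,D=K(p);C=np.linalg.inv(W);x=C[:3,:3]@np.array(X)+C[:3,3]
    return cv2.projectPoints(x.reshape(1,1,3),np.zeros(3),np.zeros(3),k,D)[0].ravel()
def save(im,n): cv2.imwrite("pics/"+n,im[:,:,::-1])
E
python3 - <<'E'
from h import *
np.set_printoptions(precision=4,suppress=True)
Z=dict(dark_box=0,lid_hinge=.096,lid_handle=.097,lock_seat=.121,key=None,key_shoulder=None,key_grip=None,hv_supply=0,lid_stay=0,tape_roll=0,marker=0,timer=0)
for n in("top","scene"):
    im,d,p,W=shot(n);save(im,n+"0.png");print(n,W)
    for l,z in Z.items():
        r=ctrl.place_of(n,l)[:2]
        for q in r:
            c=q["centre"];zz=z if z is not None else {"key":.041,"key_shoulder":.056,"key_grip":.087}[l]
            print(l,round(q["score"],2),np.round(c,1),atz(c,zz,p,W))
print(ctrl.get_obs())
E
```

```text
pics
top [[-0.0085 -0.9982  0.06    0.4715]
 [-0.9998  0.0094  0.0155  0.1078]
 [-0.016  -0.0598 -0.9981  1.3096]
 [ 0.      0.      0.      1.    ]]
dark_box 0.63 [325.1 188.3] [ 0.6063 -0.0003  0.    ]
dark_box 0.61 [307.7 234.7] [0.4832 0.0476 0.    ]
lid_hinge 0.75 [307.6 234.4] [0.4831 0.0523 0.096 ]
lid_hinge 0.72 [316.5 150.2] [0.6918 0.0275 0.096 ]
lid_handle 0.6 [310.4 233.9] [0.4843 0.0454 0.097 ]
lock_seat 0.67 [355.9 209.8] [ 0.541 -0.064  0.121]
key 0.65 [212.8 236. ] [0.4815 0.294  0.041 ]
key 0.47 [217.6 238.4] [0.4752 0.2815 0.041 ]
key_shoulder 0.73 [173.2 251.5] [0.4424 0.394  0.056 ]
key_shoulder 0.68 [215.2 238.2] [0.4758 0.2856 0.056 ]
key_grip 0.58 [212.1 240.8] [0.4692 0.289  0.087 ]
hv_supply 0.81 [218.2 241.1] [0.4682 0.2856 0.    ]
lid_stay 0.83 [268.9 206.9] [0.558  0.1499 0.    ]
tape_roll 0.86 [393.7 253.9] [ 0.4298 -0.1806  0.    ]
marker 0.81 [294.  259.9] [0.4169 0.0846 0.    ]
timer 0.67 [170.6 251.4] [0.4414 0.4138 0.    ]
scene [[-0.8689 -0.1777  0.4619  0.1012]
 [-0.4942  0.3627 -0.7901  0.9194]
 [-0.0272 -0.9148 -0.403   0.5097]
 [ 0.      0.     
[... 394 characters left out ...]
.62 [286.  307.4] [0.4676 0.3004 0.    ]
lid_stay 0.58 [281.  259.2] [0.5674 0.1468 0.    ]
tape_roll 0.75 [379.5 217.3] [ 0.447  -0.1635  0.    ]
marker 0.8 [352.8 262.8] [0.4196 0.0901 0.    ]
timer 0.63 [264.2 349.9] [0.4405 0.4206 0.    ]
{'time_s': 1.3, 'qpos': array([-1.3696,  0.2999,  1.521 ,  0.    ,  1.3207, -0.0666]), 'joint_vel': array([-0.0008, -0.0003,  0.0002, -0.0024, -0.0007, -0.0007]), 'tau': array([  0.0022, -53.1659, -35.2909,   0.0709,   0.0213,  -0.    ]), 'ee_pos': array([ 0.1455, -0.5304,  0.2242]), 'eef_rot': array([-3.1416,  0.    , -1.303 ]), 'force': array([-0.1448, -0.0117, -0.8872]), 'moment': array([ 0.0074, -0.0098,  0.0333]), 'grip_width': 0.09384416220101834}
```

Run:
```python
import cv2
a=cv2.imread("pics/top0.png")[110:310,130:430]
cv2.imwrite("pics/t1.png",cv2.resize(a,(800,533),interpolation=cv2.INTER_CUBIC))
```

```text
(no output)
```

View pics/t1.png

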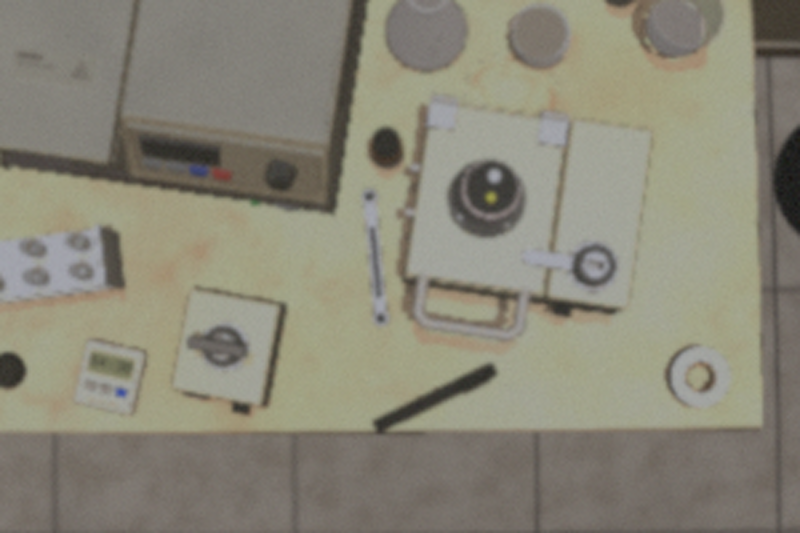

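View pics/scene0.png

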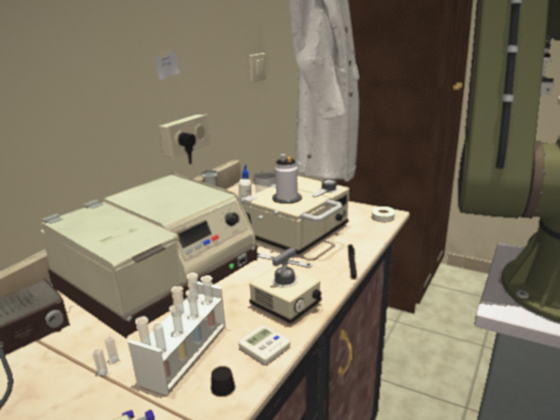

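Top view: the supply is at about (218,241) with its key bar at (212,240). The lock is at (353,209), the handle bar at (306,234), and both boxes are yawed about -0.14. The networks' top-view handle and hinge values agree roughly with this, so I'll hover over the key and refine with the wrist camera.

```bash
cat >> h.py <<'E'
def plan(pos,rot,n,claw,start=None):
    """rows for a straight line to pos / Rotation rot, ends on rounded numbers"""
    o=ctrl.get_obs();T=T_tool(o) if start is None else start
    p=T[:3,3].copy();q=R.from_matrix(T[:3,:3]);p0=p.copy();q0=q;rv=(q0.inv()*rot).as_rotvec()
    out=[]
    for i in range(1,n+1):
        tp=p0+(np.array(pos)-p0)*i/n;tq=q0*R.from_rotvec(rv*i/n)
        s=np.round(q.inv().apply(tp-p)*100,2);w=np.round((q.inv()*tq).as_rotvec(),3)
        p=p+q.apply(s/100);q=q*R.from_rotvec(w);out.append(list(s)+list(w)+[claw])
    print(",  ".join(",".join("%g"%(v+0) for v in r) for r in out))
    T2=np.eye(4);T2[:3,:3]=q.as_matrix();T2[:3,3]=p;return T2
def down(yaw,tilt=0): # tilt: fingers lean forward (tool turned about its y)
    return R.from_euler('xyz',[np.pi,0,yaw])*R.from_rotvec([0,tilt,0])
E
python3 - <<'E'
from h import *
plan([.455,.289,.27],down(-.14),18,1)
E
```

```text
-3.94,-2.86,-0.25,0,0,-0.065,1,  -3.74,-3.11,-0.26,0,0,-0.064,1,  -3.53,-3.35,-0.25,0,0,-0.065,1,  -3.31,-3.57,-0.26,0,0,-0.064,1,  -3.07,-3.77,-0.25,0,0,-0.065,1,  -2.83,-3.96,-0.25,0,0,-0.065,1,  -2.56,-4.14,-0.26,0,0,-0.064,1,  -2.29,-4.29,-0.25,0,0,-0.065,1,  -2,-4.44,-0.26,0,0,-0.065,1,  -1.72,-4.55,-0.25,0,0,-0.064,1,  -1.41,-4.65,-0.26,0,0,-0.065,1,  -1.12,-4.74,-0.25,0,0,-0.064,1,  -0.81,-4.8,-0.25,0,0,-0.065,1,  -0.49,-4.84,-0.26,0,0,-0.065,1,  -0.18,-4.86,-0.25,0,0,-0.064,1,  0.13,-4.87,-0.26,0,0,-0.065,1,  0.45,-4.84,-0.25,0,0,-0.064,1,  0.76,-4.81,-0.25,0,0,-0.065,1
```

```bash
python3 -m inch '[-3.94,-2.86,-0.25,0,0,-0.065,1,  -3.74,-3.11,-0.26,0,0,-0.064,1,  -3.53,-3.35,-0.25,0,0,-0.065,1,  -3.31,-3.57,-0.26,0,0,-0.064,1,  -3.07,-3.77,-0.25,0,0,-0.065,1,  -2.83,-3.96,-0.25,0,0,-0.065,1,  -2.56,-4.14,-0.26,0,0,-0.064,1,  -2.29,-4.29,-0.25,0,0,-0.065,1,  -2,-4.44,-0.26,0,0,-0.065,1,  -1.72,-4.55,-0.25,0,0,-0.064,1,  -1.41,-4.65,-0.26,0,0,-0.065,1,  -1.12,-4.74,-0.25,0,0,-0.064,1,  -0.81,-4.8,-0.25,0,0,-0.065,1,  -0.49,-4.84,-0.26,0,0,-0.065,1,  -0.18,-4.86,-0.25,0,0,-0.064,1,  0.13,-4.87,-0.26,0,0,-0.065,1,  0.45,-4.84,-0.25,0,0,-0.064,1,  0.76,-4.81,-0.25,0,0,-0.065,1, 0,0,0,0,0,0,1]'
python3 - <<'E'
from h import *
np.set_printoptions(precision=4,suppress=True)
o=ctrl.get_obs();print(o["time_s"],o["ee_pos"],o["eef_rot"])
im,d,p,W=shot("wrist");save(im,"w1.png")
print(W)
for l,z in(("key_grip",.087),("key",.041),("hv_supply",0),("key_shoulder",.056)):
    for q in ctrl.place_of("wrist",l)[:2]:
        c=q["centre"];print(l,round(q["score"],2),np.round(c,1),atz(c,z,p,W))
for q in ctrl.spot_in("wrist","key")[:1]:print(q)
# points by depth: key-bar cloud
k,D=K(p);vv,uu=np.mgrid[0:420:1,0:560:1]
a=cv2.undistortPoints(np.stack([uu,vv],-1).reshape(-1,1,2).astype(float),k,D).reshape(-1,2)
P=np.c_[a,np.ones(len(a))]*d.reshape(-1,1);P=P@W[:3,:3].T+W[:3,3];P=P[d.ravel()>0]
np.save("P.npy",P)
m=(abs(P[:,0]-.469)<.08)&(abs(P[:,1]-.289)<.08)
print(np.histogram(P[m,2],bins=np.arange(-.01,.15,.005)))
for lo,hi in((.085,.11),(.045,.062)):
    b=P[m&(P[:,2]>lo)&(P[:,2]<hi)]
    if len(b)>20:
        r=cv2.minAreaRect((b[:,:2]*1000).astype(np.float32));print(lo,len(b),np.median(b[:,2]),r,b.mean(0))
E
```

```text
time_s: 3.68
ee_pos: [0.4552, 0.2911, 0.2691]
eef_rot: [3.141, 0.001, -0.137]
force: [-0.2, -0.3, -0.7]
grip_width: 0.0941
3.675 [0.4552 0.2911 0.2691] [ 3.1411  0.0009 -0.1368]
[[ 0.9907 -0.1318 -0.0324  0.4641]
 [-0.1358 -0.9626 -0.2343  0.3589]
 [-0.0003  0.2366 -0.9716  0.4299]
 [ 0.      0.      0.      1.    ]]
key_grip 0.71 [296.  196.5] [0.4746 0.2886 0.087 ]
key 0.67 [294.8 187.8] [0.4759 0.29   0.041 ]
key 0.39 [363.7 273.6] [0.5505 0.1665 0.041 ]
hv_supply 0.69 [290.4 180.4] [0.4726 0.2935 0.    ]
hv_supply 0.32 [401.  355.7] [0.6074 0.0009 0.    ]
key_shoulder 0.98 [293.8 191.1] [0.4738 0.289  0.056 ]
{'bbox': [297.5, 196.6, 14.3, 52.2], 'score': 0.82}
(array([   0, 5647, 1737,    2,   70,   80,   15,   17,   16,   46,  127,
         85, 3994, 1195,   10,   11,  351,  115,    0,    0,    3,    8,
         15,  131,  510,    0,    0,    0,    0,    0,    0]), array([-0.01 , -0.005,  0.   ,  0.005,  0.01 ,  0.015,  0.02 ,  0.025,
        0.03 ,  0.035,  0.04 ,  0.045,  0.05 ,  0.055,  0.06 ,  0.065,
        0.07 ,  0.075,  0.08 ,  0.085,  0.09 ,  0.095,  0.1  ,  0.105,
        0.11 ,  0.115,  0.12 ,  0.125,  0.13 ,  0.135,  0.14 ,  0.145]))
0.085 157 0.10885366767759752 ((472.9517517089844, 291.9112548828125), (55.14204406738281, 13.705218315124512), 81.5125503540039) [0.4718 0.2965 0.1073]
0.045 5279 0.05432429367723385 ((471.332763671875, 291.9956359863281), (90.7190170288086, 104.0480728149414), 79.78800964355469) [0.4726 0.2958 0.0542]
```

View pics/w1.png

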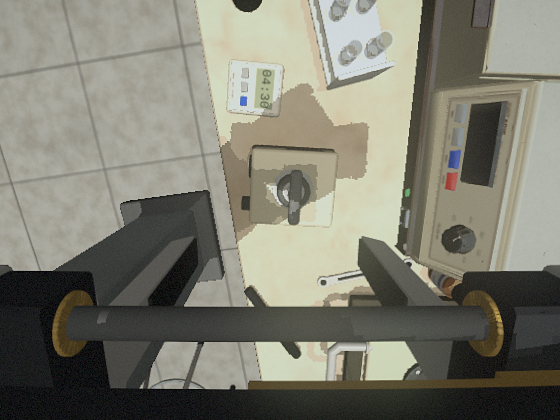

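The wrist view shows the key bar at about (296,196), running along the image vertical on the supply. Its bar top is at about z 0.112. Next I fit the cluster precisely and plan the descent.

Run:
```python
from h import *
np.set_printoptions(precision=4,suppress=True)
P=np.load("P.npy")
m=(abs(P[:,0]-.472)<.06)&(abs(P[:,1]-.291)<.06)
b=P[m&(P[:,2]>.107)&(P[:,2]<.13)];print(len(b),np.percentile(b[:,2],[10,50,90]),cv2.minAreaRect((b[:,:2]*1000).astype(np.float32)))
u=np.linalg.svd(b[:,:2]-b[:,:2].mean(0))[2][0];print("axis yaw",np.arctan(-u[0]/u[1]))
b=P[m&(P[:,2]>.05)&(P[:,2]<.058)];print(cv2.minAreaRect((b[:,:2]*1000).astype(np.float32)))
b=P[m&(P[:,2]>.066)&(P[:,2]<.08)];print(len(b),np.percentile(b[:,2],[10,50,90]))
o=ctrl.get_obs();p=ctrl.camera_params("wrist");W=T_tool(o)@np.array(p["mount"])
print(atz([296,196.5],.104,p,W),atz([296.5,196.5],.112,p,W))
T=plan([.473,.290,.18],down(-.15),3,.6)
plan([.473,.290,.103],down(-.15),3,.6,T)
```

```text
629 [0.1092 0.1113 0.1124] ((472.6365661621094, 291.6481018066406), (54.82830810546875, 11.864121437072754), 79.22733306884766)
axis yaw -0.1920923366491527
((472.8302917480469, 291.4668884277344), (90.16470336914062, 100.0753402709961), 79.17373657226562)
475 [0.0722 0.0741 0.0756]
[0.4742 0.289  0.104 ] [0.4744 0.2906 0.112 ]
0.58,-0.14,3.01,0,0,0.003,0.6,  0.59,-0.15,3.01,0,0,0.003,0.6,  0.58,-0.15,3.01,0,0,0.003,0.6
0,0,2.57,0,0,0,0.6,  0,0,2.57,0,0,0,0.6,  0,0.01,2.56,0,0,0,0.6
```

```bash
python3 -m inch '[0.88,-0.14,3.3,0,0,0.027,0.6, 0.88,-0.14,3.3,0,0,0.026,0.6, 0,0,3.3,0,0,0,0.6, 0,0,3.3,0,0,0,0.6, 0,0,3.3,0,0,0,0.6, 0,0,0,0,0,0,0.6]'
python3 - <<'E'
from h import *
o=ctrl.get_obs();print(o["time_s"],o["ee_pos"],o["eef_rot"],o["force"])
im,d,p,W=shot("wrist");save(im,"w2.png")
E
```

```text
time_s: 4.72
ee_pos: [0.472, 0.2881, 0.1036]
eef_rot: [3.139, 0.003, -0.194]
force: [0.9, -0.2, 0.5]
grip_width: 0.0565
4.725 [0.47201711 0.28806426 0.10355362] [ 3.13936233e+00  2.78386829e-03 -1.93946802e-01] [ 0.88674976 -0.17355013  0.54527046]
```

View pics/w2.png

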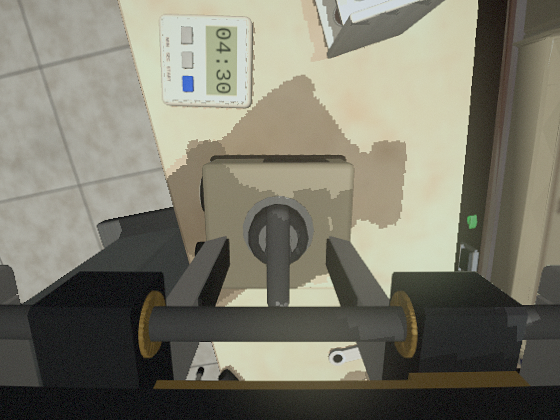

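The fingers straddle the bar at about (278,250), centred in x. A 3 mm shift along the bar, then close.

```bash
python3 -m inch '[0,-0.33,0.05,0,0,0,0.6, 0,0,0,0,0,0,0,0,0,0,0,0,0,0, 0,0,0,0,0,0,0, 0,0,0,0,0,0,0, 0,0,0,0,0,0,0]' 40
python3 -m inch '[0,0,-0.8,0,0,0,0, 0,0,-0.8,0,0,0,0, 0,0,-0.8,0,0,0,0, 0,0,-2,0,0,0,0, 0,0,-4,0,0,0,0, 0,0,-6,0,0,0,0, 0,0,0,0,0,0,0]' 40
python3 - <<'E'
from h import *
np.set_printoptions(precision=4,suppress=True)
im,d,p,W=shot("wrist");save(im,"w3.png")
o=ctrl.get_obs();print(o["ee_pos"],o["eef_rot"])
for l in("key_grip","key_shoulder","key"):
    for q in ctrl.place_of("wrist",l)[:1]:
        c=q["centre"];z=o["ee_pos"][2]+dict(key_grip=0,key_shoulder=-.031,key=-.046)[l];x=atz(c,z,p,W);print(l,q["score"],c,x-o["ee_pos"])
E
```

```text
time_s: 5.52
ee_pos: [0.4735, 0.2923, 0.1045]
eef_rot: [-3.142, -0.0, -0.193]
force: [0.4, 0.1, 0.1]
grip_width: 0.0131
time_s: 6.4
ee_pos: [0.4746, 0.293, 0.2535]
eef_rot: [-3.136, -0.006, -0.193]
force: [-0.2, 0.1, -1.3]
grip_width: 0.0125
[0.4739 0.2925 0.2504] [-3.1392 -0.0029 -0.193 ]
key_grip 0.78 [280.5, 264.4] [ 0.0018 -0.0014  0.    ]
key_shoulder 0.72 [276.2, 243.0] [-0.0001  0.0005 -0.031 ]
key 0.82 [278.6, 237.8] [ 0.0013 -0.0013 -0.046 ]
```

Run:
```python
from h import *
p=ctrl.camera_params("top");W=np.linalg.inv(np.array(p["camera_from_world"]))
print(atz([352.7,209],.121,p,W),atz([306.2,233.7],.102,p,W))
T=plan([.500,.18,.33],down(-.19),3,0)
plan([.53,-.115,.32],down(-.16),7,0,T)
```

```text
[ 0.54305099 -0.05629909  0.121     ] [0.48479124 0.05595091 0.102     ]
1.59,3.5,-2.76,0,0.001,-0.001,0,  1.6,3.5,-2.76,0.001,0,-0.001,0,  1.59,3.5,-2.76,0,0.001,-0.001,0
1.22,4.06,0.14,0,0,-0.004,0,  1.2,4.06,0.15,0,0,-0.005,0,  1.18,4.07,0.14,0,0,-0.004,0,  1.16,4.07,0.15,0,0,-0.004,0,  1.15,4.08,0.14,0,0,-0.004,0,  1.13,4.08,0.15,0,0,-0.005,0,  1.11,4.08,0.14,0,0,-0.004,0
```

```bash
python3 -m inch '[1.6,3.5,-2.76,0,0,0,0, 1.6,3.5,-2.76,0,0,0,0, 1.6,3.5,-2.76,0,0,0,0, 1.22,4.06,0.14,0,0,-0.004,0,  1.2,4.06,0.15,0,0,-0.005,0,  1.18,4.07,0.14,0,0,-0.004,0,  1.16,4.07,0.15,0,0,-0.004,0,  1.15,4.08,0.14,0,0,-0.004,0,  1.13,4.08,0.15,0,0,-0.005,0,  1.11,4.08,0.14,0,0,-0.004,0, 0,0,0,0,0,0,0, 0,0,0,0,0,0,0]'
python3 - <<'E'
from h import *
np.set_printoptions(precision=4,suppress=True)
im,d,p,W=shot("wrist");save(im,"w4.png");np.savez("w4.npz",d=d,W=W)
o=ctrl.get_obs();print(o["ee_pos"],o["eef_rot"])
for l,z in(("lock_seat",.121),("lid_handle",.097),("lid_hinge",.096),("key_shoulder",o["ee_pos"][2]-.031),("dark_box",0)):
    for q in ctrl.place_of("wrist",l)[:2]:
        c=q["centre"];print(l,round(q["score"],2),np.round(c,1),atz(c,z,p,W))
E
```

```text
time_s: 8.1
ee_pos: [0.5294, -0.1146, 0.3202]
eef_rot: [-3.141, 0.002, -0.163]
force: [0.7, 0.6, -1.1]
grip_width: 0.0129
[ 0.5295 -0.1142  0.3206] [-3.1413  0.0011 -0.1624]
lock_seat 0.89 [279.6 137.7] [ 0.5412 -0.054   0.121 ]
lid_handle 0.7 [314.7  88.7] [ 0.5886 -0.0078  0.097 ]
lid_handle 0.67 [214.1  35.7] [0.4887 0.0641 0.097 ]
lid_hinge 0.55 [397.1  37.9] [0.6848 0.0304 0.096 ]
key_shoulder 0.76 [276.5 246. ] [ 0.5283 -0.1154  0.2896]
dark_box 0.93 [318.2  88.4] [ 0.6057  0.0018 -0.    ]
```

View pics/w4.png

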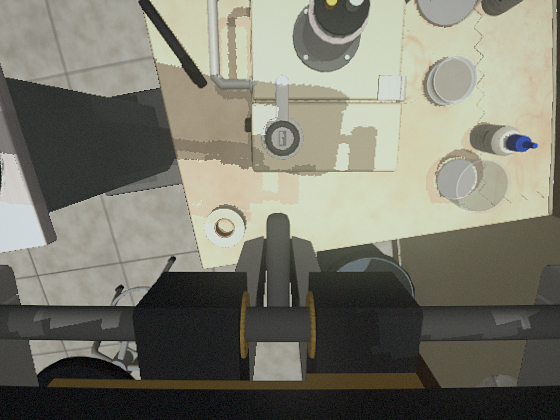

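The lock collar shows at about (283,138), with the latch arm pointing up to (283,80), and the handle bar's right end is at about (215,80). I'll refine the lock centre and box yaw from an image fit plus depth.

Run:
```python
from h import *
np.set_printoptions(precision=4,suppress=True)
z=np.load("w4.npz");d,W=z["d"],z["W"];p=ctrl.camera_params("wrist")
im=cv2.imread("pics/w4.png");g=cv2.cvtColor(im,cv2.COLOR_BGR2GRAY)
c=g[110:166,255:311];c8=cv2.resize(c,None,fx=8,fy=8,interpolation=cv2.INTER_CUBIC)
cs=cv2.HoughCircles(cv2.medianBlur(c8,9),cv2.HOUGH_GRADIENT,1,60,param1=100,param2=20,minRadius=70,maxRadius=200)
print(cs[0][:4] if cs is not None else None)
if cs is not None:
    for x,y,r in cs[0][:4]:
        uv=[255+(x-3.5)/8,110+(y-3.5)/8];print(np.round(uv,1),r/8,atz(uv,.121,p,W))
cv2.imwrite("pics/c4.png",cv2.resize(im[110:166,250:316],None,fx=10,fy=10,interpolation=cv2.INTER_CUBIC))
k,D=K(p);vv,uu=np.mgrid[0:420,0:560]
a=cv2.undistortPoints(np.stack([uu,vv],-1).reshape(-1,1,2).astype(float),k,D).reshape(-1,2)
P=np.c_[a,np.ones(len(a))]*d.reshape(-1,1);P=P@W[:3,:3].T+W[:3,3];P[d.ravel()==0]=9
ok=lambda lo,hi,x0,x1,y0,y1:P[(P[:,2]>lo)&(P[:,2]<hi)&(P[:,0]>x0)&(P[:,0]<x1)&(P[:,1]>y0)&(P[:,1]<y1)]
b=ok(.116,.13,.51,.58,-.09,-.02);print("collar",len(b),np.percentile(b[:,2],[10,50,90]),b.mean(0),cv2.minEnclosingCircle((b[b[:,1]<-.05][:,:2]*1000).astype(np.float32)))
b=ok(.118,.128,.51,.58,-.078,-.03);print(b.min(0),b.max(0))
b=ok(.096,.108,.5,.75,-.15,-.03);r=cv2.minAreaRect((b[:,:2]*1000).astype(np.float32));print("console",np.median(b[:,2]),r)
b=ok(.085,.108,.465,.505,-.02,.12);print("handle",len(b),b.min(0),b.max(0),cv2.minAreaRect((b[:,:2]*1000).astype(np.float32)))
```

```text
[[216.5 226.5 142. ]]
[281.6 137.9] 17.75 [ 0.5434 -0.0545  0.121 ]
collar 899 [0.1206 0.1224 0.1241] [ 0.5439 -0.0546  0.1224] ((543.9173583984375, -55.089500427246094), 18.67910385131836)
[ 0.5254 -0.0736  0.1189] [ 0.5623 -0.0364  0.1257]
console 0.10236375213875096 ((594.8319091796875, -58.73944854736328), (85.32610321044922, 171.6060791015625), 80.76252746582031)
handle 1032 [0.4759 0.0064 0.0955] [0.5049 0.0984 0.1056] ((488.4170837402344, 51.970619201660156), (28.237049102783203, 92.76555633544922), 3.1437573432922363)
```

View pics/c4.png

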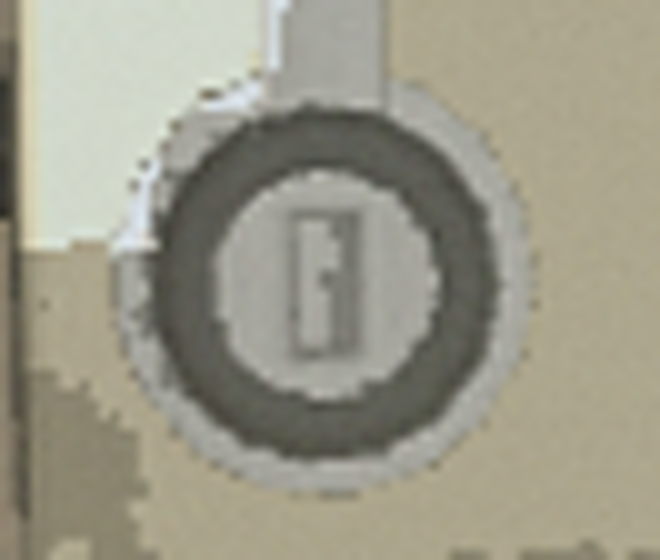

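Slot centre is at about (282.5,138.1), which gives a lock centre of about (0.544,-0.055). The box yaw is about -0.16. Moving to just above the slot.

Run:
```python
from h import *
plan([.5445,-.0541,.175],down(-.161),4,0)
```

```text
0.12,-1.55,3.65,0,0,0,0,  0.13,-1.54,3.66,0,0,-0.001,0,  0.13,-1.55,3.65,0,0,0,0,  0.12,-1.54,3.66,0,0,0,0
```

```bash
python3 -m inch '[0.12,-1.55,3.65,0,0,0,0,  0.13,-1.54,3.65,0,0,-0.001,0,  0.13,-1.55,3.65,0,0,0,0,  0.12,-1.54,3.6,0,0,0,0, 0,0,0,0,0,0,0, 0,0,0,0,0,0,0, 0,0,0,0,0,0,0]'
python3 - <<'E'
from h import *
np.set_printoptions(precision=4,suppress=True)
im,d,p,W=shot("wrist")
o=ctrl.get_obs();print(o["ee_pos"],o["eef_rot"],o["force"])
for l,z in(("lock_seat",.121),("key_shoulder",o["ee_pos"][2]-.031),("key",o["ee_pos"][2]-.046)):
    for q in ctrl.place_of("wrist",l)[:1]:
        c=q["centre"];print(l,round(q["score"],2),np.round(c,1),atz(c,z,p,W))
cv2.imwrite("pics/c5.png",cv2.resize(im[180:330,210:350,::-1],None,fx=4,fy=4,interpolation=cv2.INTER_CUBIC))
E
```

```text
time_s: 9.28
ee_pos: [0.545, -0.0553, 0.1773]
eef_rot: [3.142, -0.003, -0.162]
force: [1.3, 0.2, -0.9]
grip_width: 0.0133
[ 0.5449 -0.0553  0.1771] [ 3.1416 -0.0021 -0.1625] [ 0.336  -0.4547 -0.9504]
lock_seat 0.97 [276.5 228.5] [ 0.5447 -0.0527  0.121 ]
key_shoulder 0.95 [275.6 245.7] [ 0.5435 -0.0561  0.1461]
key 0.64 [276.9 239.6] [ 0.5442 -0.0574  0.1311]
```

View pics/c5.png

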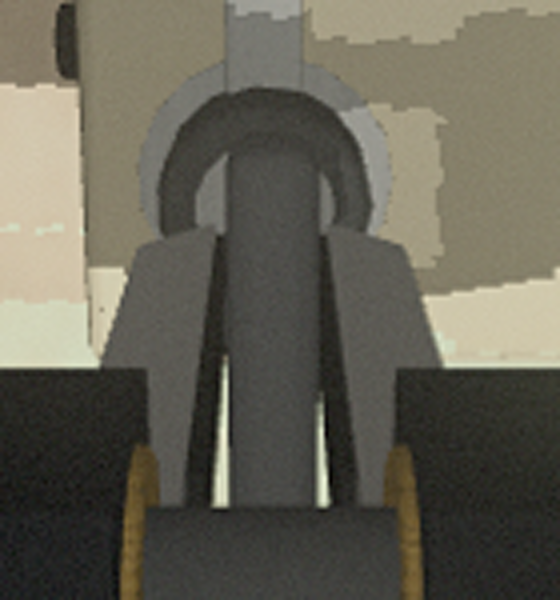

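Run:
```python
from h import *
np.set_printoptions(precision=4,suppress=True)
o=ctrl.get_obs();p=ctrl.camera_params("wrist");T=T_tool(o);W=T@np.array(p["mount"])
t=o["ee_pos"];y=np.array([.162,.987,0])
for n,X in(("bar top far end, key dy0",t+y*.028+[0,0,.008]),("dy -1mm",t+y*.027+[0,0,.008]),("collar far at .5449,-.0545",np.array([.5449,-.0545,.123])+y*.019),("collar far y-.0555",np.array([.5449,-.0555,.123])+y*.019)): print(n,proj(X,p,W))
# where is ring: centre column 276.1, left/right edges at row ~ 180+200/4
for u in(157,264.5,372):print(atz([210+u/4,180+205/4],.123,p,W))
print(atz([276.1,180+85/4],.123,p,W)-y*.019)
print("bar far end",(atz([278.4,180+140/4],t[2]+.004,p,W)-y*.028-t))
```

```text
bar top far end, key dy0 [278.2397 216.7358]
dy -1mm [278.2362 218.7262]
collar far at .5449,-.0545 [278.0484 205.6135]
collar far y-.0555 [278.2861 207.0391]
[ 0.5255 -0.0504  0.123 ]
[ 0.5438 -0.0534  0.123 ]
[ 0.562  -0.0564  0.123 ]
[ 0.5441 -0.0513  0.123 ]
bar far end [ 0.0001 -0.0002  0.004 ]
```

The bar image agrees with the TCP, but the collar appears about 1 mm to -x and 2 mm to +y of the key. I'll correct by that and lower with force checks.

```bash
python3 -m inch '[-0.12,-0.19,0,0,0,0.002,0, 0,0,0.4,0,0,0,0, 0,0,0.4,0,0,0,0, 0,0,0,0,0,0,0, 0,0,0.2,0,0,0,0, 0,0,0.15,0,0,0,0, 0,0,0.15,0,0,0,0,0,0,0,0,0,0,0]'
```

```text
time_s: 10.48
ee_pos: [0.5437, -0.0527, 0.1626]
eef_rot: [-3.142, -0.0, -0.164]
force: [2.2, -0.8, -1.9]
grip_width: 0.0132
```

Tip is 4 mm below the face with little force, so it's entering. Continue.

```bash
python3 -m inch '[0,0,0.25,0,0,0,0, 0,0,0.25,0,0,0,0, 0,0,0.25,0,0,0,0, 0,0,0.15,0,0,0,0,0,0,0,0,0,0,0, 0,0,0,0,0,0,0]'
```

```text
time_s: 11.22
ee_pos: [0.5436, -0.0527, 0.1535]
eef_rot: [3.142, 0.0, -0.164]
force: [3.2, -0.8, -1.9]
grip_width: 0.0132
```

```bash
python3 -m inch '[0,0,0.1,0,0,0,0, 0,0,0.1,0,0,0,0, 0,0,0.1,0,0,0,0, 0,0,0.1,0,0,0,0,0,0,0,0,0,0,0, 0,0,0,0,0,0,0]'
```

```text
time_s: 11.98
ee_pos: [0.5443, -0.0529, 0.1525]
eef_rot: [3.141, -0.003, -0.164]
force: [-7.9, 0.1, 25.9]
grip_width: 0.013
```

Seated, with 26 N of push. Back off the push and turn.

```bash
python3 -m inch '[0,0,-0.25,0,0,0,0, 0,0,0,0,0,0.1,0, 0,0,0,0,0,0.15,0, 0,0,0,0,0,0.15,0, 0,0,0,0,0,0.15,0, 0,0,0,0,0,0.15,0, 0,0,0,0,0,0.15,0, 0,0,0,0,0,0.15,0, 0,0,0,0,0,0.15,0, 0,0,0,0,0,0.15,0, 0,0,0,0,0,0.15,0, 0,0,0,0,0,0.1,0, 0,0,0,0,0,0,0, 0,0,0,0,0,0,0, 0,0,0,0,0,0,0]'
python3 - <<'E'
from h import *
im,d,p,W=shot("wrist");save(im,"w6.png");o=ctrl.get_obs();print(o["ee_pos"],o["eef_rot"],o["force"],o["moment"])
E
```

```text
time_s: 13.85
ee_pos: [0.5443, -0.054, 0.1531]
eef_rot: [-3.139, -0.002, -1.714]
force: [3.7, -9.3, 5.8]
grip_width: 0.0126
[ 0.54424672 -0.0539886   0.15312491] [-3.13898221e+00 -2.12496884e-03 -1.71426341e+00] [ 2.96941734 -8.42724347  6.06710885] [-1.89573924 -0.5237935   0.06223385]
```

View pics/w6.png

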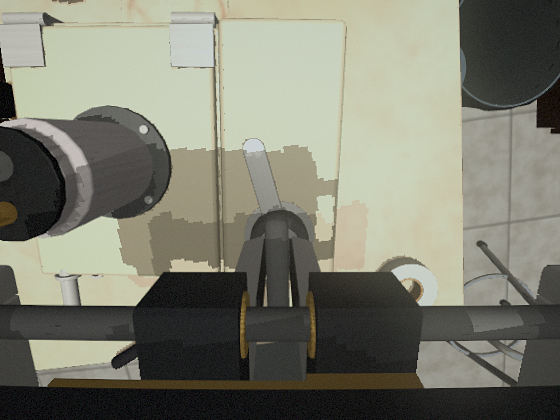

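The latch arm now points back at (280,230)→(253,145), at roughly 1.28 rad, clear of the lid edge at column 220. Release and lift, then check the key.

```bash
python3 -m inch '[0,0,0,0,0,0,0.4, 0,0,0,0,0,0,0.4, 0,0,0,0,0,0,0.4, 0,0,-1,0,0,0,0.4, 0,0,-3,0,0,0,0.4, 0,0,-5,0,0,0,0.4, 0,0,-5,0,0,0,0.4, 0,0,-3,0,0,0,0.4, 0,0,0,0,0,0,0.4, 0,0,0,0,0,0,0.4]'
python3 - <<'E'
from h import *
np.set_printoptions(precision=4,suppress=True)
im,d,p,W=shot("wrist");save(im,"w7.png");o=ctrl.get_obs();print(o["ee_pos"],o["eef_rot"],o["force"])
for l,z in(("lock_seat",.121),("key_shoulder",.121),("key_grip",.152),("lid_handle",.097),("lid_hinge",.096)):
    for q in ctrl.place_of("wrist",l)[:1]:
        c=q["centre"];print(l,round(q["score"],2),np.round(c,1),atz(c,z,p,W))
k,D=K(p);vv,uu=np.mgrid[0:420,0:560]
a=cv2.undistortPoints(np.stack([uu,vv],-1).reshape(-1,1,2).astype(float),k,D).reshape(-1,2)
P=np.c_[a,np.ones(len(a))]*d.reshape(-1,1);P=P@W[:3,:3].T+W[:3,3];P[d.ravel()==0]=9
b=P[(P[:,2]>.15)&(P[:,2]<.175)&(np.hypot(P[:,0]-.544,P[:,1]+.054)<.035)]
print("bar",len(b),np.percentile(b[:,2],[10,50,90]),cv2.minAreaRect((b[:,:2]*1000).astype(np.float32)))
E
```

```text
time_s: 15.15
ee_pos: [0.5433, -0.0526, 0.3213]
eef_rot: [3.14, 0.0, -1.714]
force: [0.1, 0.5, -0.4]
grip_width: 0.0375
[ 0.5433 -0.0526  0.321 ] [ 3.1397  0.0001 -1.714 ] [ 0.6914 -0.1219 -0.9748]
lock_seat 0.92 [279.5 193. ] [ 0.5429 -0.0549  0.121 ]
key_shoulder 0.77 [277.8 191.6] [ 0.5448 -0.0532  0.121 ]
key_grip 0.75 [280.3 196.8] [ 0.5447 -0.0558  0.152 ]
lid_handle 0.56 [194.6 246.5] [0.4861 0.0605 0.097 ]
lid_hinge 0.73 [185.1  73.8] [0.687  0.0308 0.096 ]
bar 626 [0.1576 0.1599 0.1611] ((544.4107055664062, -54.62382125854492), (55.56672668457031, 12.01279067993164), 1.2144991159439087)
```

View pics/w7.png

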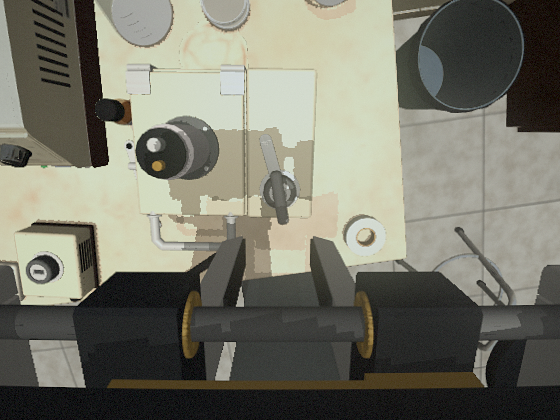

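The key stands home (bar top at z 0.160) and the bar now points along world x. The handle bar runs from about (155,245) to (233,245). I'll measure it from the depth image and plan a tilted grasp.

Run:
```python
from h import *
np.set_printoptions(precision=4,suppress=True)
im,d,p,W=shot("wrist")
k,D=K(p);vv,uu=np.mgrid[0:420,0:560]
a=cv2.undistortPoints(np.stack([uu,vv],-1).reshape(-1,1,2).astype(float),k,D).reshape(-1,2)
P=np.c_[a,np.ones(len(a))]*d.reshape(-1,1);P=P@W[:3,:3].T+W[:3,3];P[d.ravel()==0]=9
P2=P;z=np.load("w4.npz");d4,W4=z["d"],z["W"]
P4=np.c_[a,np.ones(len(a))]*d4.reshape(-1,1);P4=P4@W4[:3,:3].T+W4[:3,3];P4[d4.ravel()==0]=9
Rb=R.from_euler('z',-.161).as_matrix()
for P in(P2,P4):
    b=P[(P[:,2]>.09)&(P[:,2]<.11)&(P[:,0]>.44)&(P[:,0]<.52)&(P[:,1]>-.03)&(P[:,1]<.14)]@Rb
    print(len(b),b.min(0),b.max(0))
    f=b[b[:,0]<np.percentile(b[:,0],1)+.012]
    print("bar boxframe",len(f),f.min(0),f.max(0),f[:,2].max(), "slope",np.polyfit(f[:,1],f[:,0],1))
    # lid plate edges in box frame
    l=P[(P[:,2]>.097)&(P[:,2]<.112)&(P[:,0]>.45)&(P[:,0]<.75)&(P[:,1]>-.15)&(P[:,1]<.14)]@Rb
    print("top pts",np.percentile(l,[.3,99.7],axis=0))
print("hinge box",np.array([.687,.0308,.096])@Rb,"lock box",np.array([.5442,-.0545,.121])@Rb)
```

```text
990 [0.4659 0.0532 0.09  ] [0.5178 0.1912 0.1057]
bar boxframe 567 [0.4659 0.1053 0.0948] [0.4785 0.1891 0.1049] 0.10486104555191733 slope [0.0051 0.4719]
top pts [[ 0.4685 -0.0053  0.0979]
 [ 0.6815  0.2036  0.1098]]
1281 [0.4652 0.0538 0.0901] [0.5176 0.1759 0.1057]
bar boxframe 870 [0.4652 0.0874 0.0955] [0.4779 0.1759 0.1056] 0.10558754539738241 slope [-0.0072  0.4729]
top pts [[ 0.4672 -0.005   0.0981]
 [ 0.6799  0.1746  0.1101]]
hinge box [0.6732 0.1405 0.096 ] lock box [0.5459 0.0334 0.121 ]
```

Run:
```python
from h import *
h=np.array([.4884,.0615,.098]);u=np.array([.987,-.16,0]);zt=.295*u+np.array([0,0,-.955])
T=plan(h-.10*zt+[0,0,.04],down(-.161,.3),11,.3)
plan(h,down(-.161,.3),4,.3,T)
```

```text
-0.96,0.91,0.8,0.021,0.022,-0.14,0.3,  -1.1,0.79,0.77,0.021,0.021,-0.14,0.3,  -1.21,0.63,0.72,0.022,0.022,-0.14,0.3,  -1.3,0.48,0.68,0.021,0.021,-0.14,0.3,  -1.38,0.3,0.65,0.021,0.022,-0.14,0.3,  -1.42,0.12,0.61,0.021,0.022,-0.14,0.3,  -1.43,-0.06,0.58,0.021,0.021,-0.14,0.3,  -1.43,-0.26,0.55,0.022,0.022,-0.14,0.3,  -1.38,-0.44,0.53,0.021,0.021,-0.14,0.3,  -1.33,-0.62,0.51,0.021,0.022,-0.14,0.3,  -1.23,-0.79,0.5,0.021,0.022,-0.14,0.3
-0.3,0,3.45,0,0,0,0.3,  -0.3,0,3.46,0,0,0,0.3,  -0.3,0,3.45,0,0,0,0.3,  -0.3,0,3.46,0,0,0,0.3
```

```bash
python3 -m inch '[-0.96,0.91,0.8,0.021,0.022,-0.14,0.3,  -1.1,0.79,0.77,0.021,0.021,-0.14,0.3,  -1.21,0.63,0.72,0.022,0.022,-0.14,0.3,  -1.3,0.48,0.68,0.021,0.021,-0.14,0.3,  -1.38,0.3,0.65,0.021,0.022,-0.14,0.3,  -1.42,0.12,0.61,0.021,0.022,-0.14,0.3,  -1.43,-0.06,0.58,0.021,0.021,-0.14,0.3,  -1.43,-0.26,0.55,0.022,0.022,-0.14,0.3,  -1.38,-0.44,0.53,0.021,0.021,-0.14,0.3,  -1.33,-0.62,0.51,0.021,0.022,-0.14,0.3,  -1.23,-0.79,0.5,0.021,0.022,-0.14,0.3, 0,0,0,0,0,0,0.3, 0,0,0,0,0,0,0.3]'
python3 - <<'E'
from h import *
np.set_printoptions(precision=4,suppress=True)
im,d,p,W=shot("wrist");save(im,"w8.png");o=ctrl.get_obs();print(o["ee_pos"],o["eef_rot"],o["grip_width"])
for l,z in(("lid_handle",.097),("lid_hinge",.096)):
    for q in ctrl.place_of("wrist",l)[:1]:
        c=q["centre"];print(l,round(q["score"],2),np.round(c,1),atz(c,z,p,W))
h=np.array([.4884,.0615,.098]);print(proj(h,p,W))
T=plan(h,down(-.161,.3),4,.3)
E
```

```text
time_s: 17.12
ee_pos: [0.4598, 0.066, 0.2343]
eef_rot: [-3.141, -0.301, -0.165]
force: [0.7, -0.7, -0.6]
grip_width: 0.0281
[0.4599 0.0659 0.2343] [-3.1413 -0.3013 -0.1642] 0.028148410528151535
lid_handle 0.87 [261.8 205.7] [0.4866 0.0616 0.097 ]
lid_hinge 0.7 [434.6 190.6] [0.6867 0.0322 0.096 ]
[263.9148 205.5451]
-0.32,-0.01,3.46,0,0,-0.001,0.3,  -0.32,0,3.47,0,-0.001,0,0.3,  -0.31,-0.01,3.46,0,0,-0.001,0.3,  -0.32,-0.01,3.47,0.001,0,0,0.3
```

View pics/w8.png

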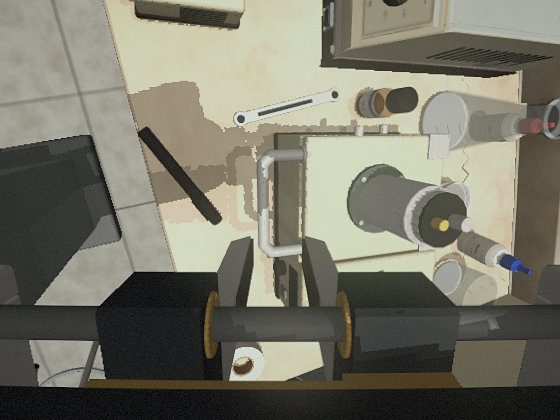

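The bar is at column 264, rows 152–256, which matches the predicted (264,205.5). Descend and close.

```bash
python3 -m inch '[-0.64,-0.02,2,0,0,0,0.3, -0.63,-0.02,3,0,0,-0.002,0.3, 0,0,3.5,0,0,0,0.3, 0,0,3.3,0,0,0,0.3, 0,0,2,0,0,0,0.3, 0,0,0,0,0,0,0.3, 0,0,0,0,0,0,0.3]'
```

```text
time_s: 18.15
ee_pos: [0.4882, 0.0619, 0.0991]
eef_rot: [3.141, -0.302, -0.16]
force: [0.0, 0.0, 0.5]
grip_width: 0.0281
```

```bash
python3 -m inch '[0,0,0.1,0,0,0,0, 0,0,0,0,0,0,0, 0,0,0,0,0,0,0, 0,0,0,0,0,0,0]' 30
python3 - <<'E'
from h import *
o=ctrl.get_obs();print(o["force"],o["grip_width"],o["ee_pos"])
t=o["ee_pos"];u=np.array([.987,-.16,0]);H=np.array([.690,.0288,.096])
q=R.from_euler('xyz',o["eef_rot"]);T=T_tool(o);print("r",np.linalg.norm((t-H)[[0,2]]))
# anchor on present TCP: arc with r=.204 about hinge behind it
Hc=t+.204*u;Hc[2]=t[2]-.001
for th0,th1,n in((0,.3,5),(.3,.7,8),(.7,1.0,7),(1.0,1.19,6)):
    print(th0,th1)
    for i in range(1,n+1):
        th=th0+(th1-th0)*i/n
        T=plan(Hc+.204*(-np.cos(th)*u+np.sin(th)*np.array([0,0,1.])),q,1,0,T)
print(T[:3,3])
E
```

```text
time_s: 18.65
ee_pos: [0.4877, 0.062, 0.0976]
eef_rot: [3.141, -0.3, -0.159]
force: [-6.1, 0.1, 4.6]
grip_width: 0.01
[-6.12698855  0.12034848  4.57282098] 0.00997315421796341 [0.48765359 0.06201575 0.09756684]
r 0.20235247997785502
0 0.3
0.37,0,-1.06,0,0,0,0
0.46,0,-1.13,0,0,0,0
0.53,0,-1.11,0,0,0,0
0.6,0.01,-1.06,0,0,0,0
0.66,0,-1.03,0,0,0,0
0.3 0.7
0.6,0,-0.83,0,0,0,0
0.64,0,-0.8,0,0,0,0
0.67,0,-0.76,0,0,0,0
0.72,0,-0.73,0,0,0,0
0.75,0,-0.69,0,0,0,0
0.78,0,-0.66,0,0,0,0
0.81,0.01,-0.61,0,0,0,0
0.85,0,-0.57,0,0,0,0
0.7 1.0
0.74,0,-0.46,0,0,0,0
0.77,0,-0.42,0,0,0,0
0.78,0,-0.39,0,0,0,0
0.8,0,-0.36,0,0,0,0
0.81,0,-0.32,0,0,0,0
0.83,0.01,-0.29,0,0,0,0
0.83,0,-0.25,0,0,0,0
1.0 1.19
0.63,0,-0.16,0,0,0,0
0.63,0,-0.15,0,0,0,0
0.63,0,-0.12,0,0,0,0
0.64,0,-0.1,0,0,0,0
0.64,0,-0.09,0,0,0,0
0.64,0,-0.06,0,0,0,0
[0.61414609 0.04154237 0.28596163]
```

Gripped: width 10 mm on the 11 mm bar. Lift the first part and check.

```bash
python3 -m inch '[0.2,0,-0.5,0,0,0,0, 0.3,0,-0.9,0,0,0,0, 0.4,0,-1.0,0,0,0,0, 0.53,0,-1.11,0,0,0,0, 0.6,0,-1.06,0,0,0,0, 0.59,0.01,-0.92,0,0,0,0, 0,0,0,0,0,0,0, 0,0,0,0,0,0,0]' 45
python3 - <<'E'
from h import *
o=ctrl.get_obs();print(o["force"],o["ee_pos"],o["grip_width"],o["moment"])
E
```

```text
time_s: 19.65
ee_pos: [0.4962, 0.0606, 0.158]
eef_rot: [3.141, -0.3, -0.159]
force: [-9.5, 3.0, 0.8]
grip_width: 0.0098
[-9.47577198  2.97556768  0.80837406] [0.49616755 0.06060028 0.15797978] 0.00977810520516707 [0.53030253 1.94876762 0.05544611]
```

Lid at about 0.3 rad with moderate forces. Continue to about 1.0.

```bash
python3 -m inch '[0.6,0,-0.83,0,0,0,0, 0.64,0,-0.8,0,0,0,0, 0.67,0,-0.76,0,0,0,0, 0.72,0,-0.73,0,0,0,0, 0.75,0,-0.69,0,0,0,0, 0.78,0,-0.66,0,0,0,0, 0.81,0.01,-0.61,0,0,0,0, 0.85,0,-0.57,0,0,0,0, 0.74,0,-0.46,0,0,0,0, 0.77,0,-0.42,0,0,0,0, 0.78,0,-0.39,0,0,0,0, 0.8,0,-0.36,0,0,0,0, 0.81,0,-0.32,0,0,0,0, 0.83,0.01,-0.29,0,0,0,0, 0.83,0,-0.25,0,0,0,0, 0,0,0,0,0,0,0, 0,0,0,0,0,0,0]'
python3 - <<'E'
from h import *
o=ctrl.get_obs();print(o["force"],o["ee_pos"],o["grip_width"],o["moment"])
t=o["ee_pos"]
from math import *
for n,h in(("measured hinge",[.690,.0288]),("anchored",[.48765+.204*.987,.062-.204*.16])):
    r=(h[0]-t[0])*.987-(h[1]-t[1])*.16;z=t[2]-.096;print(n,"theta",atan2(z,r),"rad",hypot(z,r))
E
```

```text
time_s: 21.78
ee_pos: [0.5805, 0.0468, 0.2694]
eef_rot: [3.141, -0.302, -0.159]
force: [-4.0, 0.2, 4.9]
grip_width: 0.0101
[-3.99030765  0.16779351  4.86459347] [0.5804632  0.04678129 0.26944905] 0.010145103450035699 [-0.09623394  0.78923194 -0.0223022 ]
measured hinge theta 1.0015549784999422 rad 0.20592065662413223
anchored theta 1.0059793035945641 rad 0.20534132232904975
```

```bash
python3 -m inch '[0.63,0,-0.14,0,0,0,0, 0.63,0,-0.13,0,0,0,0, 0.63,0,-0.1,0,0,0,0, 0.64,0,-0.08,0,0,0,0, 0.6,0,-0.07,0,0,0,0, 0.5,0,-0.04,0,0,0,0, 0,0,0,0,0,0,0, 0,0,0,0,0,0,0, 0,0,0,0,0,0,0, 0,0,0,0,0,0,0]'
python3 - <<'E'
from h import *
from math import *
np.set_printoptions(precision=4,suppress=True)
im,d,p,W=shot("scene");save(im,"s9.png")
o=ctrl.get_obs();print(o["force"],o["ee_pos"],o["grip_width"],o["joint_vel"])
t=o["ee_pos"]
for h in([.690,.0288],[.48765+.204*.987,.062-.204*.16]):
    r=(h[0]-t[0])*.987-(h[1]-t[1])*.16;z=t[2]-.096;print("theta",atan2(z,r),"rad",hypot(z,r),asin(min(1,z/.204)))
print(ctrl.place_of("scene","lid_handle")[:1],proj(t,p,W),ctrl.place_of("scene","key_grip")[:1],proj([.5442,-.0545,.152],p,W))
s=im[120:320,200:420,::-1];cv2.imwrite("pics/s9c.png",cv2.resize(s,None,fx=3,fy=3,interpolation=cv2.INTER_CUBIC))
E
```

```text
time_s: 23.02
ee_pos: [0.613, 0.0416, 0.2854]
eef_rot: [3.141, -0.302, -0.159]
force: [-3.3, -1.0, 5.5]
grip_width: 0.0096
[-2.9214 -0.8898  5.3359] [0.613  0.0416 0.2854] 0.009623674486409915 [ 0.0002 -0.0006 -0.0003 -0.001  -0.0001  0.0002]
theta 1.180013656134604 rad 0.20486473593252227 1.1904349968017638
theta 1.1848913020812986 rad 0.2044563260890673 1.1904349968017638
[{'centre': [282.5, 120.6], 'score': 0.95}] [283.0462 120.0935] [{'centre': [326.7, 167.5], 'score': 0.68}] [329.2453 169.2834]
```

View pics/s9c.png

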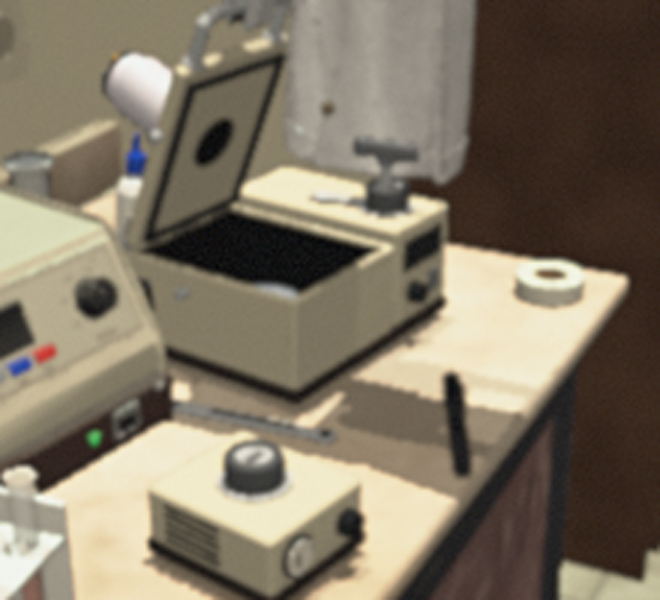

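The lid stands at about 1.185 rad, with its handle at crop (230,20) in the gripper. The key is upright in the lock at (385,180), and the tape, marker and stay haven't moved. Handing in.

```bash
python3 -c "
from station import ctrl
print(ctrl.hand_in())"
```

```text
the job is handed in; nothing more can be done
None
```

I handed the job in at about 23 s with the lid held at its balance point by the bow handle. The hand-in itself reports no verdict.

- **Key:** I drew it out of the supply and pushed it home in the lock until it met 26 N. I turned it about 1.55 rad at the gripper, so the latch arm now points back, clear of the lid. I judged the lock angle from the picture and the key bar as about 1.25–1.35 rad. After I let go, the bar top measured z = 0.160 m, which is fully home, and the last picture shows it upright.
- **Lid:** I worked out 1.180–1.190 rad from the arm's position against the hinge; the target is 1.19. The arm was still, the fingers were closed on the bar at 9.6 mm with the grip set to 45 N, and the residual force at the wrist was about 6 N.
- **Bystanders:** The marker, tape and stay look untouched in the last picture. The timer was outside that crop, and I didn't measure any of the four again.
- **Disagreements:** The networks' first scene-camera lock position was about 4 cm off in y, so I used the wrist camera instead. Near and far wrist views of the lock differed by 1–3 mm; I took the near one and the key went in without resistance. The bar read 9.6–10 mm between the fingers although it is listed as 11 mm.

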